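Change over the bend jig to the next coupon

TASK

Change the bend-test jig over to the next coupon. First lift the tested coupon off the rollers and lay it flat in the tray; then pinch the two black side buttons of the sliding support together, run the support out against the stop block and let the buttons spring back so that it locks there. Finally lay the coupon from the saddle stand across both rollers, square to the jig and midway between them, and leave the brass weight, the two bottles and the spare roller where they stand.

Things in the scene. Friction and masses are not known exactly. Their poses are not given: they have to be found in the camera images.
- bend_jig: Aluminium bend jig, fixed: plate 230 x 84 x 10 mm with a channel of two walls (8 mm thick, inner faces at y = +-21 mm, tops 34 mm above the desk). Origin under the plate's centre; x runs along the channel towards the stop block, the way the sliding support widens the span; y across, z up. Two supports 30 x 38 mm carry rollers lying across, the fixed one at x = -85 mm, the other on the carriage.
- fixed_roller (a point): Top middle of the fixed roller (20 mm thick, 44 mm long), 74 mm above the desk; axes as the jig's.
- carriage (a joint): Travel of the sliding support along the jig's x (m, 0 to 0.080); span between the roller axes = 0.060 + this. A toothed shoe at each button springs into a rack of half-round teeth (7 mm pitch) on the channel wall; both hold over 30 N, one alone about 15 N. With both buttons in it slides at under 2 N; on letting go it may creep up to 3.5 mm to the nearest tooth gap.
- sliding_roller (a point): Top middle of the sliding support's roller (same size), 74 mm above the desk; axes as the jig's. From here towards +x: pedestal to 15 mm, then the button part (spine 14 mm wide, 52 mm high; buttons centred at 38 mm), end face at 62 mm.
- carriage_end (a point): Middle of the flat end face (x side) of the sliding support, 22 mm above the desk; axes as the jig's.
- button_l (a joint): Inward travel (m) of the black release button on the jig's +y side: 0 is out, its shoe seated in the rack; 0.008 is pressed to its end. The teeth are clear from 0.0025 on. Spring: 10 N at the start, 13 N at the end. Let go against the stop, it may stay up to 2 mm in where the teeth do not quite meet the gaps.
- button_l_face (a point): Centre of the outer face of the +y button, 49.5 mm above the desk. The face is upright, 28 mm long (along x) and 25 mm high, from 37 to 62 mm above the desk, clear above the channel walls. The two faces stand 62 mm apart at rest and 46 mm apart when both are pressed to their ends.
- button_r (a joint): The same for the black button on the jig's -y side; it moves towards +y when pressed.
- button_r_face (a point): Centre of the outer face of the -y button, as for the other.
- stop: Dark steel stop block clamped across the channel (18 mm long, 62 mm wide, 43 mm high, with a 15 mm wide knurled screw on top up to 53 mm), fixed where a colleague has set it. Origin under its centre at desk height, axes as the jig's.
- stop_face (a point): Middle of the stop block's face towards the sliding support, 22 mm above the desk; axes as the jig's. The sliding support is home when its end face meets this face.
- tray: Open grey tray, 200 (x) x 76 (y) x 22 mm high, walls and floor 3 mm, origin at the centre of its underside, fixed to the desk beside the jig; it stands on either side of the jig. The tested coupon goes here.
- coupon_stand: Low saddle stand, fixed, beside the jig opposite the tray: steel foot 130 (x) x 52 (y) x 6 mm, two white saddle blocks 16 mm long at x = +-52 mm with seats 30 mm above the desk between side lips 26 mm apart and 5 mm high. Origin at the centre of its underside. Between the saddles only the 6 mm foot.
- coupon_tested: Tested flat steel coupon lying across the two rollers, 165 mm long (its y), 4 mm thick (z), 20 mm wide at the ends and 12 mm in the long narrow middle where it is best gripped; about 0.085 kg. Origin at the middle of its underside.
- coupon_new: The next coupon, same shape and size as the tested one, lying in the two saddles of the coupon stand (underside 30 mm above the desk). Origin at the middle of its underside, y along its length.
- weight_big: Brass check weight with a knob, 38 mm across, 60 mm high, standing beyond the jig's far end; origin under its centre. To be left alone.
- glue_bottle: Glue bottle with a red cap, 36 x 42 x 106 mm high, standing just behind the jig's far end, beside the overhanging end of the tested coupon; origin under its centre. To be left alone.
- oil_dropper: Small brown dropper bottle with a black rubber teat, 33 mm across, 102 mm high, standing just behind the jig's far end, on the other side of the tested coupon; origin under its centre. To be left alone.
- roller_a: Spare steel roller standing on end, 20 mm across, 60 mm high, in front of the jig's near end; origin under its centre. To be left alone.

How it is judged:
By the outcome, as a careful person would: the job done as asked, in the order asked, and still so for the second after the job is handed in, with the robot touching nothing.
It also fails if it takes over 58 s, if anything falls off the work surface, if the arm or the gripper's body presses on something with over 40 N, if the wrist force passes 120 N, or if a joint passes its speed limit or range.

ROBOT

A 6-joint arm with a two-finger parallel gripper is mounted at the origin on a cart in front of the work surface, level with it; the furniture and walls round the work are solid. World frame = base frame: x ahead of the robot, y to its left, z up, the work surface at z = 0. Lengths are in m, angles in rad, forces in N, time in s.
With the tool pointing down it reaches from about 0.275 to 0.825 m from the base axis. Payload 5.2 kg.
Tool frame: the origin (TCP) lies between the finger pads; the fingertips stand 25 mm ahead of it and the grasp point (between the pads) lies 6 mm ahead of it; z points along the fingers, y is the line along which they close (so a half turn about z gives the same grasp; the last joint's range is limited). The gripper opens to 93 mm and grips with 3 to 60 N. Pads are 15 mm wide; open, the fingers measure 128 mm over their backs; the gripper's body (75 mm by 188 mm) begins 65 mm behind the grasp point.
Start: joints at [1.058, 0.259, 1.535, -0, 1.348, -0.203], TCP at [0.168, 0.524, 0.244] pointing down, gripper open.
Joint ranges: [-3.14, 3.14], [-0.91, 2.08], [0.19, 2.58], [-1.22, 4.36], [0.22, 2.71], [-3.12, 3.12]. Speed limits (rad/s): [2.57, 2.57, 3.14, 3.14, 3.14, 3.14].

INTERFACE

Orientations are given as a rotation vector (axis times angle).
In Python, from plant import sense, vision, ticket gives the robot as it stands.
- The arm moves only by the tool arm_command, never from a script. Its argument "commands" is one flat list of numbers, 7 for each row, row after row: the turn, a rotation vector about the tool's x, y, z in degrees, then the shift along the tool's x, y, z in m, then the opening, from -1 (shut) to 1 (fully open). A call has 1 to 12 rows; each row is the pose to reach, as a shift and turn from the pose commanded when the call began, along the tool's axes at that moment; what a row does not reach only later rows make up. A row lasts 1/12 s, in which the tool goes at most 41.7 mm and 7.16 degrees, less where a joint would pass 70% of its speed; a pose out of reach is approached as far as the arm can. A call with a gripper value outside its range is refused whole. The fingers move at their own pace and stop on an object; the grip force is fixed at half the most. Time passes only in rows, so rows that repeat a pose let the fingers close. It gives the time, the measured TCP pose, the force, the opening and the grip force at its end, in the units of the state.
- sense(): the state, without advancing time (a new reading comes with each control period).
- vision.snapshot(name): name is "side" or "top" or "wrist"; returns the picture (400x640x3 uint8, red, green, blue); there is no depth.
- vision.calibration(name): a dict with "fx", "fy", "cx", "cy" (pixels), "eye" and "orientation" of the camera in the world. Camera axes: x right, y down, z forward; pixel columns grow to the right and rows downward; lengths in m; the calibration is good to about 2 mm. A picture is of the moment at which its call begins: read the wrist's pose just before it. calibration takes no time and is no camera call; for the wrist camera it gives the pose at the moment of the call.
- ticket.close_job(): hands the job in; it is judged then, once.
The state is a dict: "clock": time; "joint_pos": joint angles; "qd": joint speeds; "joint_efforts": joint torques, N m; "ee_pos": TCP position; "tcp_rot": TCP orientation; "ft_force": force on the tool from outside, world axes, zero at the start; "moment": the same for the moment, N m; "gripper_width": opening from 0.0 (shut) to 1.0 (fully open); "gripper_force": force on a finger pad.
Only numpy, scipy, OpenCV 4.12 (cv2) and the standard library are available. Lean on these libraries where they do the work, as an engineer would, in place of code of your own. Each camera call takes 0.05 s, during which the arm holds its last target. There are 200 camera calls.

## Working session

There is one attempt and no reset: what is moved stays moved. The work goes in short steps, Python scripts to look and compute and a tool call to move; the robot and the scene stay as the last step left them, time stands still between calls to the robot, and variables do not carry over. Pictures are saved under pics/ and viewed, at most 10 in all, crops included, and the job is handed in when it is done.

Besides the shell and the picture viewer there is one more tool, called after "Request:" as name(argument=value, ...), one argument or row to a line, values as JSON. arm_command: Moves the arm, as the interface text tells. Its arguments: {"type":"object","properties":{"commands":{"type":"array","items":{"type":"number"}}},"required":["commands"]}

```bash
mkdir -p pics; python3 - <<'E'
from plant import sense, vision
import cv2
s=sense();print({k:(v if not hasattr(v,'round') else v) for k,v in s.items()})
for n in("top","side"):
    im=vision.snapshot(n);cv2.imwrite(f"pics/{n}0.png",im[:,:,::-1]);print(n,vision.calibration(n))
E
```

```text
{'clock': 0.0, 'joint_pos': array([ 1.05820895e+00,  2.59340952e-01,  1.53609850e+00, -2.79635881e-05,
        1.34801180e+00, -2.02769773e-01]), 'qd': array([ 0.00230623, -0.00112209, -0.00072291, -0.00086062, -0.00014196,
       -0.00057464]), 'joint_efforts': array([ 6.39613154e-04, -4.37307394e+01, -2.84000891e+01,  7.17689143e-02,
        4.12571558e-02, -1.48204122e-04]), 'ee_pos': array([0.16739813, 0.52336235, 0.2428126 ]), 'tcp_rot': array([-4.84610047e-01, -3.10335663e+00,  2.74915452e-03]), 'ft_force': array([ 0.33291141, -0.1046637 , -0.69725537]), 'moment': array([-0.04179492, -0.02153202, -0.00748437]), 'gripper_force': 0.0, 'gripper_width': 0.9983298078297411}
top {'fx': 481.15795394528607, 'fy': 481.15795394528607, 'cx': 313.6292751537528, 'cy': 199.28579396561855, 'eye': array([0.42567793, 0.30934639, 0.96775476]), 'orientation': array([-2.14815396,  2.15113807, -0.16482171])}
side {'fx': 432.4783997104049, 'fy': 432.4783997104049, 'cx': 322.54114402246495, 'cy': 196.46125980879555, 'eye': array([0.40214201, 0.99688559, 0.52920018]), 'orientation': array([-0.25562738,  2.65261197, -1.46499095])}
```

View pics/top0.png

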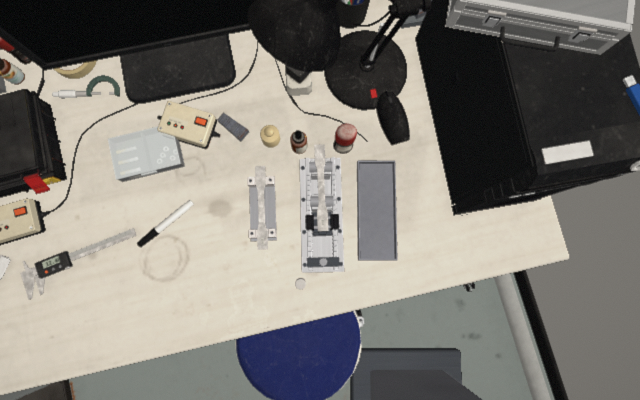

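View pics/side0.png

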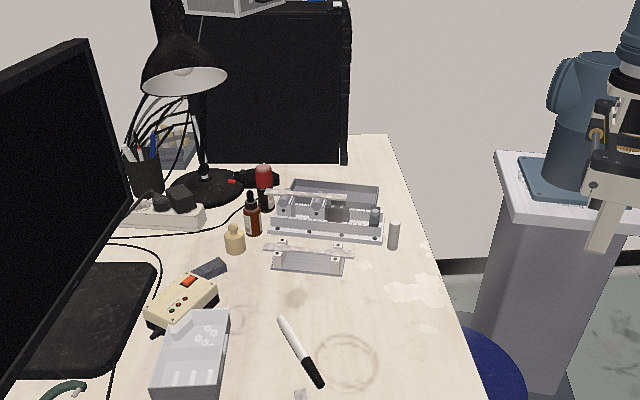

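The top view shows the jig at cols 301–344, rows 157–272, with its stop at the image bottom (the robot side). The tray is at 357–397 and the saddle stand at 248–276. The lamp and bottles stand behind the far end. Next I'll zoom in and cast rays.

```bash
cat > h.py <<'E'
import numpy as np, cv2
from scipy.spatial.transform import Rotation as R
from plant import sense, vision
def cast(c,uv,z):
    uv=np.atleast_2d(uv).astype(float)
    d=np.c_[(uv[:,0]-c["cx"])/c["fx"],(uv[:,1]-c["cy"])/c["fy"],np.ones(len(uv))]@R.from_rotvec(c["orientation"]).as_matrix().T
    return c["eye"]+d*((z-c["eye"][2])/d[:,2])[:,None]
def proj(c,p):
    q=(np.atleast_2d(p)-c["eye"])@R.from_rotvec(c["orientation"]).as_matrix()
    return np.c_[c["fx"]*q[:,0]/q[:,2]+c["cx"],c["fy"]*q[:,1]/q[:,2]+c["cy"]]
E
python3 - <<'E'
from h import *
c=vision.calibration("top");im=cv2.imread("pics/top0.png")
a=im[115:295,235:405];cv2.imwrite("pics/topc.png",cv2.resize(a,None,fx=4,fy=4,interpolation=cv2.INTER_CUBIC)[:600*2][:, :])
cv2.imwrite("pics/topc.png",cv2.resize(a,None,fx=3.3,fy=3.3,interpolation=cv2.INTER_CUBIC))
h=cv2.cvtColor(im,cv2.COLOR_BGR2HSV)
g=im.astype(int)
# tray: dark grey neutral
m=((h[...,2]<140)&(h[...,2]>60)&(h[...,1]<60)).astype(np.uint8);m[:,:350]=0;m[:,405:]=0;m[:150]=0;m[270:]=0
cs,_=cv2.findContours(m,0,2);k=max(cs,key=cv2.contourArea);r=cv2.minAreaRect(k);b=cv2.boxPoints(r)
w=cast(c,b,0.022);print("tray",b.round(1).tolist(),w.round(4).tolist(),w.mean(0),np.linalg.norm(w-np.roll(w,1,0),axis=1))
E
```

```text
tray [[357.0, 160.0], [396.0, 160.0], [396.0, 259.0], [357.0, 259.0]] [[0.6438, 0.2143, 0.022], [0.6438, 0.1358, 0.022], [0.4459, 0.1411, 0.022], [0.4461, 0.2173, 0.022]] [0.54490059 0.17711366 0.022     ] [0.19773486 0.07857668 0.1979063  0.07624959]
```

View pics/topc.png

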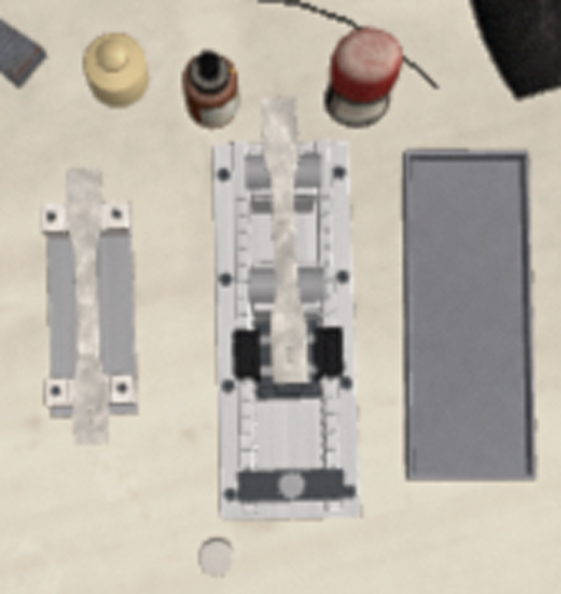

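The crop shows these positions (crop px, ×3.3 from 235,115):
- **Jig plate corners:** (215,144), (348,142), (360,517), (220,518).
- **Tested coupon:** from (280,96) to (292,381).
- **New coupon:** from (84,169) to (91,443).
- **Buttons:** (246,354) and (328,352).
- **Stop:** its top edge is at v≈471.

```bash
python3 - <<'E'
from h import *
c=vision.calibration("top");s=sense()
def P(n,pts,z):
    w=cast(c,np.array(pts)/3.3+[234.65,114.65],z);print(n,(w[:,:2]*1000).round(1).tolist());return w
p=P("plate",[(215,144),(348,142),(360,517),(220,518)],.010);print(p.mean(0))
d=(p[2]+p[3]-p[0]-p[1])/2;print("len",np.linalg.norm(d),"yaw jig x",np.degrees(np.arctan2(d[1],d[0])))
P("rollers f/s(centre incl. half visible)",[(283,170),(287,284)],.074)
t=P("tested",[(280.5,96),(292,381)],.078);d=t[1]-t[0];print(t.mean(0),np.linalg.norm(d),np.degrees(np.arctan2(d[1],d[0])))
t=P("new",[(84,169),(91,443)],.034);d=t[1]-t[0];print(t.mean(0),np.linalg.norm(d),np.degrees(np.arctan2(d[1],d[0])))
P("buttons top (outer edges, far/near)",[(234,331),(234,378),(343,328),(343,376)],.062)
P("spine end top",[(260,390),(314,390)],.052)
P("stop top far/near corners",[(238,472),(343,470),(344,498),(240,500)],.043);P("screw",[(291,485)],.053)
P("tray",[(405,151),(528,150),(536,479),(407,478)],.022)
P("stand saddle screws",[(52,216),(117,214),(55,391),(121,388)],.035)
print(R.from_rotvec(s["tcp_rot"]).as_matrix().round(4))
E
```

```text
plate [[650.2, 329.7], [651.4, 247.5], [422.3, 242.6], [421.9, 326.2]]
[0.53643641 0.28649732 0.01      ]
len 0.228720339294107 yaw jig x -178.95049508738623
rollers f/s(centre incl. half visible) [[619.9, 289.2], [553.7, 287.2]]
tested [[662.5, 290.6], [498.1, 284.7]]
[0.58030423 0.28763327 0.078     ] 0.1645130343890232 -177.96711827958447
new [[629.2, 407.7], [465.5, 401.3]]
[0.54735321 0.40448825 0.034     ] 0.1637946745566393 -177.758985545131
buttons top (outer edges, far/near) [[528.2, 317.4], [501.2, 317.4], [529.8, 254.8], [502.2, 255.1]]
spine end top [[495.0, 302.5], [495.0, 271.3]]
stop top far/near corners [[448.3, 315.2], [449.3, 254.5], [433.3, 254.1], [432.3, 314.1]]
screw [[440.6, 284.9]]
tray [[643.0, 213.6], [643.6, 138.5], [444.4, 139.0], [445.1, 215.4]]
stand saddle screws [[600.3, 426.3], [601.5, 387.5], [495.9, 422.7], [497.6, 384.0]]
[[-9.524e-01  3.048e-01 -8.000e-04]
 [ 3.048e-01  9.524e-01 -1.400e-03]
 [ 3.000e-04 -1.600e-03 -1.000e+00]]
```

```bash
cat >> h.py <<'E'
def go(x,y,z,yaw=181.2):
    "turn (deg) and shift (m) in tool axes from the present pose to TCP (x,y,z), tool down, tool x at yaw"
    s=sense();A=R.from_rotvec(s["tcp_rot"]);B=R.from_euler("z",yaw,degrees=True)*R.from_euler("x",180,degrees=True)
    print("turn",np.degrees((A.inv()*B).as_rotvec()).round(2),"shift",A.inv().apply(np.array([x,y,z])-s["ee_pos"]).round(4))
E
python3 -c "
from h import *
go(.580,.2876,.20)"
```

```text
turn [ -0.09  -0.03 -18.95] shift [-0.4648 -0.0988  0.0429]
```

Request:
arm_command(
  commands=[0,0,-19,-0.465,-0.099,0.043,1,0,0,-19,-0.465,-0.099,0.043,1,0,0,-19,-0.465,-0.099,0.043,1,0,0,-19,-0.465,-0.099,0.043,1,0,0,-19,-0.465,-0.099,0.043,1,0,0,-19,-0.465,-0.099,0.043,1,0,0,-19,-0.465,-0.099,0.043,1,0,0,-19,-0.465,-0.099,0.043,1,0,0,-19,-0.465,-0.099,0.043,1,0,0,-19,-0.465,-0.099,0.043,1,0,0,-19,-0.465,-0.099,0.043,1,0,0,-19,-0.465,-0.099,0.043,1],
)

```text
clock: 1.1
ee_pos: [0.5832, 0.2849, 0.1994]
tcp_rot: [0.031, -3.141, 0.002]
ft_force: [0.2, 0.6, 0.1]
gripper_width: 1.003
gripper_force: 0.0
```

Request:
arm_command(
  commands=[0,0,0,0,0,0,0.2,0,0,0,0,0,0,0.2,0,0,0,0,0,0,0.2,0,0,0,0,0,0,0.2,0,0,0,0,0,0,0.2],
)

```text
clock: 1.52
ee_pos: [0.5792, 0.2889, 0.201]
tcp_rot: [0.037, -3.141, -0.0]
ft_force: [-0.4, -0.4, 1.1]
gripper_width: 0.691
gripper_force: 0.0
```

```bash
python3 - <<'E'
from h import *
s=sense();c=vision.calibration("wrist");im=vision.snapshot("wrist")
cv2.imwrite("pics/w1.png",im[:,:,::-1]);np.save("w1.npy",c,allow_pickle=True)
print(s["clock"],s["ee_pos"],s["gripper_width"],s["joint_pos"],s["ft_force"],c["eye"]);go(.580,.2876,.20)
E
```

```text
1.5167 [0.57915691 0.28887756 0.20102854] 0.6906518686344345 [ 2.90526687e-01  4.60319389e-01  1.34516692e+00  2.04902238e-04
  1.33606879e+00 -1.30392917e+00] [-0.40009388 -0.35162341  1.14805634] [0.49572072 0.28781307 0.34150954]
turn [0.01 0.01 0.16] shift [-0.0007 -0.0013  0.0011]
```

View pics/w1.png

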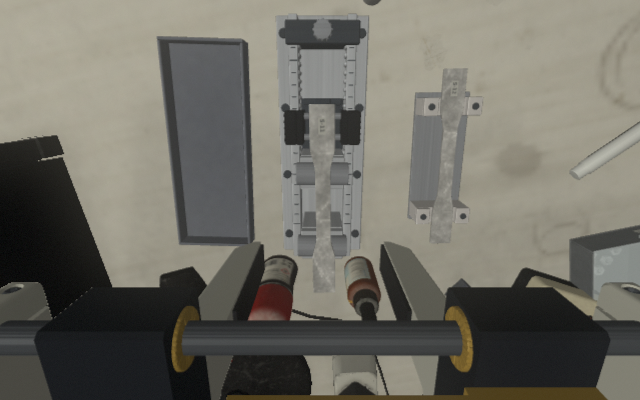

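The wrist view shows:
- **Tested coupon:** from (321,104) to (323,291), lying across rollers at rows ≈174 and 245.
- **Buttons:** (295,127) and (350,127).
- **Stop:** bottom edge at row ≈45.
- **New coupon:** from (455,69) to (440,242).
- **Tray:** (160,38)–(250,243).

```bash
python3 - <<'E'
from h import *
c=np.load("w1.npy",allow_pickle=True).item()
def P(n,pts,z):
    w=cast(c,pts,z);print(n,(w[:,:2]*1000).round(1).tolist(),(w.mean(0)*1000).round(1));return w
t=P("tested",[(321,104),(323.5,291)],.078)
t=P("narrow mid sides",[(314,190),(331,190),(314,220),(331,220)],.078)
t=P("new",[(455.5,69),(440,242)],.034)
P("buttons",[(285.5,109),(285.5,145),(360,107),(360,145)],.062)
P("stop face edge top",[(286,45),(360,45)],.043);P("screw",[(323,29)],.053)
P("plate near corners",[(276,15),(369,15)],.010)
P("tray",[(158,38),(247,40),(254,243),(178,244)],.022)
E
```

```text
tested [[498.4, 287.4], [661.5, 293.4]] [579.9 290.4  78. ]
narrow mid sides [[566.5, 283.2], [566.2, 297.2], [592.9, 283.6], [592.5, 298.1]] [579.5 290.5  78. ]
new [[467.1, 403.2], [629.8, 410.8]] [548.5 407.   34. ]
buttons [[503.1, 258.6], [532.3, 258.3], [500.2, 319.2], [530.8, 320.9]] [516.6 289.3  62. ]
stop face edge top [[452.8, 257.5], [451.4, 318.5]] [452.1 288.   43. ]
screw [[442.1, 287.7]] [442.1 287.7  53. ]
plate near corners [[423.9, 245.4], [421.9, 328.5]] [422.9 287.   10. ]
tray [[446.9, 143.2], [446.6, 221.2], [640.7, 220.1], [643.7, 140.0]] [544.5 181.1  22. ]
```

Request:
arm_command(
  commands=[0,0,0,0,0,0.04,0,0,0,0,0,0,0.08,0,0,0,0,0,0,0.1,0,0,0,0,0,0,0.105,0,0,0,0,0,0,0.105,0,0,0,0,0,0,0.105,0,0,0,0,0,0,0.105,-1,0,0,0,0,0,0.105,-1,0,0,0,0,0,0.105,-1,0,0,0,0,0,0.105,-1,0,0,0,0,0,0.105,-1,0,0,0,0,0,0.105,-1],
)

```text
clock: 2.57
ee_pos: [0.5806, 0.2879, 0.0961]
tcp_rot: [-0.034, 3.141, 0.001]
ft_force: [-1.2, 0.0, 2.7]
gripper_width: 0.128
gripper_force: 30.0
```

Request:
arm_command(
  commands=[0,0,0,0,0,0,-1,0,0,0,0,0,0,-1,0,0,0,0,0,0,-1,0,0,0,0,0,0,-1],
)

```text
clock: 2.9
ee_pos: [0.5806, 0.2879, 0.0961]
tcp_rot: [-0.034, 3.141, 0.0]
ft_force: [-0.4, 0.5, 4.5]
gripper_width: 0.13
gripper_force: 30.0
```

```bash
python3 - <<'E'
from h import *
c=vision.calibration("side");b=cast(c,[(348,163),(205,163)],0);print("box base",b.round(3))
t=vision.calibration("top")
for z in(0.2,.3,.4): print(z,"top-view corner",cast(t,[(454,213)],z).round(3), "side col at corner",proj(c,cast(t,[(454,213)],z)).round(0))
go(.545,.179,.17)
E
```

```text
box base [[ 0.536 -0.003  0.   ]
 [ 0.906  0.066  0.   ]]
0.2 top-view corner [[0.515 0.077 0.2  ]] side col at corner [[354. 100.]]
0.3 top-view corner [[0.504 0.108 0.3  ]] side col at corner [[360.  58.]]
0.4 top-view corner [[0.492 0.138 0.4  ]] side col at corner [[366.   7.]]
turn [0.01 0.04 0.05] shift [ 0.0379 -0.1081 -0.074 ]
```

Request:
arm_command(
  commands=[0,0,0,0,0,-0.015,-1,0,0,0,0,0,-0.03,-1,0,0,0,0,0,-0.05,-1,0,0,0,0,0,-0.074,-1,0,0,0,0.013,-0.036,-0.074,-1,0,0,0,0.026,-0.072,-0.074,-1,0,0,0,0.038,-0.1,-0.074,-1,0,0,0,0.038,-0.108,-0.074,-1,0,0,0,0.038,-0.108,-0.074,-1,0,0,0,0.038,-0.108,-0.074,-1],
)

```text
clock: 3.73
ee_pos: [0.5451, 0.179, 0.1695]
tcp_rot: [-0.032, 3.141, 0.001]
ft_force: [-0.2, 0.9, -1.5]
gripper_width: 0.128
gripper_force: 30.0
```

```bash
python3 - <<'E'
from h import *
s=sense();c=vision.calibration("wrist");im=vision.snapshot("wrist")
cv2.imwrite("pics/w2.png",im[:,:,::-1]);np.save("w2.npy",c,allow_pickle=True)
print(s["clock"],s["ee_pos"],s["gripper_width"],s["ft_force"]);go(.545,.179,.031)
E
```

```text
3.7333 [0.54505617 0.17897204 0.16951593] 0.12839334369516947 [-0.24828349  0.88479489 -1.46231247]
turn [0.03 0.01 0.03] shift [ 0.0002 -0.0007  0.1385]
```

View pics/w2.png

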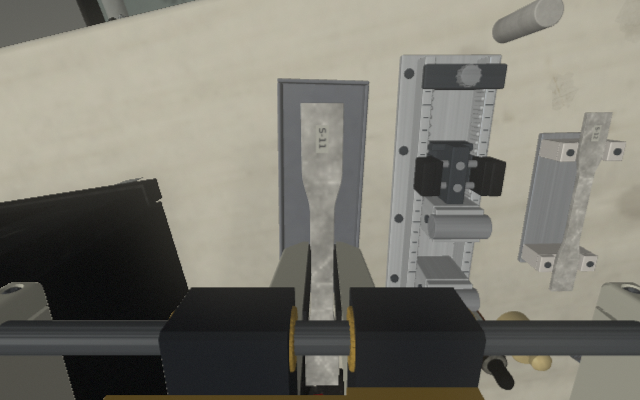

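The tested coupon (301–342, rows 103–385) is held level and centred over the tray (cols 279–368). I'll lower it and open the fingers only a little.

Request:
arm_command(
  commands=[0,0,0,0,0,0.04,-1,0,0,0,0,0,0.08,-1,0,0,0,0,0,0.11,-1,0,0,0,0,0,0.125,-1,0,0,0,0,0,0.134,-1,0,0,0,0,0,0.139,-1,0,0,0,0,0,0.139,-1,0,0,0,0,0,0.139,-1,0,0,0,0,0,0.139,-1],
)

```text
clock: 4.53
ee_pos: [0.5459, 0.1794, 0.032]
tcp_rot: [-0.035, 3.139, 0.001]
ft_force: [-0.4, -0.1, -1.5]
gripper_width: 0.127
gripper_force: 30.0
```

Request:
arm_command(
  commands=[0,0,0,0,0,0,-0.6,0,0,0,0,0,0,-0.5,0,0,0,0,0,0,-0.48,0,0,0,0,0,0,-0.48,0,0,0,0,0,0,-0.48],
)

```text
clock: 4.95
ee_pos: [0.5449, 0.1789, 0.031]
tcp_rot: [-0.034, 3.141, 0.0]
ft_force: [0.2, 0.4, -0.6]
gripper_width: 0.261
gripper_force: 0.0
```

Request:
arm_command(
  commands=[0,0,0,0,0,-0.03,-0.48,0,0,0,0,0,-0.06,-0.48,0,0,0,0,0,-0.1,-0.48,0,0,0,0,0,-0.13,0,0,0,0,0.009,0.036,-0.13,0.8,0,0,0,0.018,0.075,-0.13,1,0,0,0,0.027,0.109,-0.13,1,0,0,0,0.027,0.109,-0.13,1,0,0,0,0.027,0.109,-0.13,1,0,0,0,0.027,0.109,-0.13,1],
)

```text
clock: 5.78
ee_pos: [0.5152, 0.2872, 0.1605]
tcp_rot: [0.036, -3.141, 0.001]
ft_force: [-1.0, 0.3, -0.7]
gripper_width: 0.712
gripper_force: 0.0
```

```bash
python3 - <<'E'
from h import *
s=sense();c=vision.calibration("wrist");im=vision.snapshot("wrist")
cv2.imwrite("pics/w3.png",im[:,:,::-1]);np.save("w3.npy",c,allow_pickle=True)
print(s["clock"],s["ee_pos"],s["gripper_width"],s["ft_force"]);go(.516,.2877,.067,181.3)
E
```

```text
5.7833 [0.51521886 0.28715649 0.16050315] 0.7121144414351133 [-0.99288192  0.34056337 -0.67344398]
turn [-0.04 -0.01 -0.06] shift [-0.0006  0.0012  0.0935]
```

View pics/w3.png

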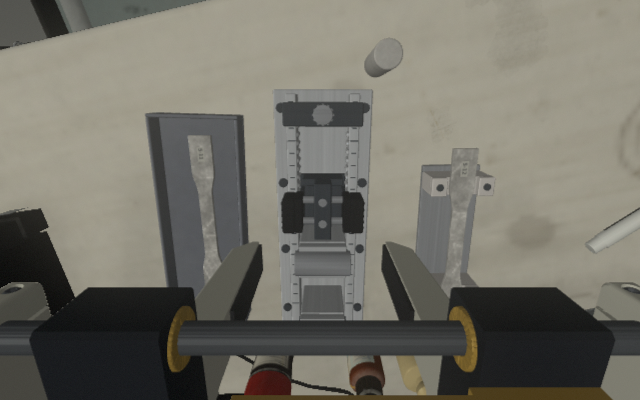

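The tested coupon lies flat in the tray (cols 188–218). The button outer edges are at cols 281 and 364 (rows 192–233), and the stop face is at row ≈127.

```bash
python3 - <<'E'
from h import *
c=np.load("w3.npy",allow_pickle=True).item()
def P(n,pts,z):
    w=cast(c,pts,z);print(n,(w[:,:2]*1000).round(1).tolist(),(w.mean(0)*1000).round(1))
P("btn",[(281,192),(281,233),(364,191),(364,232)],.062)
P("stop",[(282,127),(362,127)],.043);P("spine end",[(303,175),(341,175)],.052);P("screw",[(322.5,115)],.053)
P("sl roller ends mid",[(295,264),(351,264)],.070)
P("new",[(465,149)],.034);P("fingertips?",[(250,245),(395,245)],.135)
E
```

```text
btn [[498.1, 257.1], [531.2, 256.7], [495.9, 319.3], [528.9, 321.3]] [513.5 288.6  62. ]
stop [[451.9, 256.3], [450.5, 317.4]] [451.2 286.8  43. ]
spine end [[486.9, 273.0], [486.3, 302.3]] [486.6 287.6  52. ]
screw [[441.9, 287.0]] [441.9 287.   53. ]
sl roller ends mid [[553.6, 268.2], [552.6, 311.7]] [553.1 289.9  70. ]
new [[466.6, 402.4]] [466.6 402.4  34. ]
fingertips? [[508.3, 248.6], [506.5, 328.1]] [507.4 288.4 135. ]
```

Request:
arm_command(
  commands=[0,0,0,0,0.001,0,1,0,0,0,0,0.001,0,1,0,0,0,0,0.001,0.03,1,0,0,0,0,0.001,0.06,1,0,0,0,0,0.001,0.085,1,0,0,0,0,0.001,0.095,1,0,0,0,0,0.001,0.095,1,0,0,0,0,0.001,0.095,1],
)

```text
clock: 6.5
ee_pos: [0.5158, 0.288, 0.0659]
tcp_rot: [0.033, -3.141, 0.0]
ft_force: [0.8, -0.3, 1.5]
gripper_width: 0.998
gripper_force: 0.0
```

Request:
arm_command(
  commands=[0,0,0,0,0,0,-1,0,0,0,0,0,0,-1,0,0,0,0,0,0,-1,0,0,0,0,0,0,-1,0,0,0,0,0,0,-1,0,0,0,0,0,0,-1,0,0,0,0,0,0,-1,0,0,0,0,0,0,-1],
)

```text
clock: 7.17
ee_pos: [0.5156, 0.288, 0.0664]
tcp_rot: [-0.035, 3.141, -0.001]
ft_force: [-1.1, -14.0, 9.0]
gripper_width: 0.482
gripper_force: 20.5
```

Request:
arm_command(
  commands=[0,0,0,0,-0.001,0,-1,0,0,0,0,-0.001,0,-1,0,0,0,0,-0.001,0,-1,0,0,0,0,-0.001,0,-1],
)

```text
clock: 7.5
ee_pos: [0.5158, 0.2876, 0.0665]
tcp_rot: [-0.034, 3.14, 0.001]
ft_force: [-1.7, -1.5, 6.2]
gripper_width: 0.477
gripper_force: 30.0
```

```bash
python3 - <<'E'
from h import *
s=sense();im=vision.snapshot("wrist")
cv2.imwrite("pics/w4.png",im[:,:,::-1])
print(s["clock"],s["ee_pos"],s["tcp_rot"],s["gripper_width"],s["ft_force"],s["moment"],s["gripper_force"])
E
```

```text
7.5 [0.51584005 0.28758721 0.06651858] [-3.44275214e-02  3.13998202e+00  6.91654514e-04] 0.47710151670722756 [-1.68905952 -1.53007356  6.17292013] [-0.23681098  0.09398978 -0.02265866] 30.03044843673706
```

View pics/w4.png

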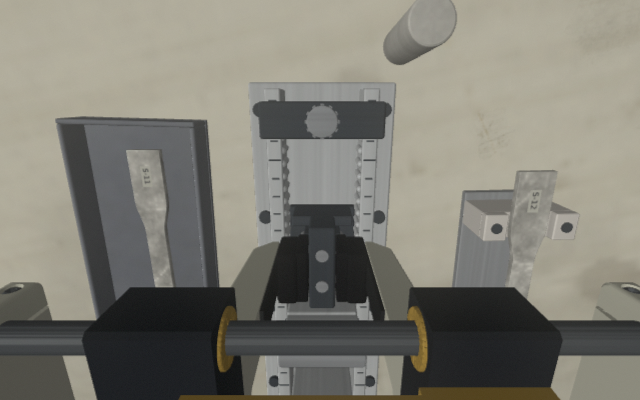

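Both buttons are pinched symmetrically (spine at 308–336, with equal gaps either side). I'll slide towards the stop.

Request:
arm_command(
  commands=[0,0,0,0.006,0,0,-1,0,0,0,0.012,0,0,-1,0,0,0,0.018,0,0,-1,0,0,0,0.024,0,0,-1,0,0,0,0.03,0,0,-1,0,0,0,0.033,0,0,-1,0,0,0,0.033,0,0,-1,0,0,0,0.033,0,0,-1],
)

```text
clock: 8.22
ee_pos: [0.482, 0.2869, 0.0665]
tcp_rot: [-0.035, 3.141, 0.001]
ft_force: [-0.8, -1.1, 7.7]
gripper_width: 0.474
gripper_force: 30.0
```

Request:
arm_command(
  commands=[0,0,0,0.002,0,0,-1,0,0,0,0.003,0,0,-1,0,0,0,0.004,0,0,-1,0,0,0,0.004,0,0,-1],
)

```text
clock: 8.55
ee_pos: [0.4786, 0.2868, 0.0665]
tcp_rot: [-0.034, 3.14, 0.001]
ft_force: [0.1, -1.0, 6.6]
gripper_width: 0.468
gripper_force: 30.0
```

Request:
arm_command(
  commands=[0,0,0,0.001,0,0,-1,0,0,0,0.002,0,0,-1,0,0,0,0.003,0,0,-1,0,0,0,0.003,0,0,-1],
)

```text
clock: 8.88
ee_pos: [0.4757, 0.2867, 0.0665]
tcp_rot: [-0.035, 3.139, 0.001]
ft_force: [-0.2, -1.1, 6.9]
gripper_width: 0.473
gripper_force: 30.0
```

```bash
python3 - <<'E'
from h import *
s=sense();im=vision.snapshot("wrist")
cv2.imwrite("pics/w5.png",im[:,:,::-1])
print(s["clock"],s["ee_pos"],s["gripper_width"],s["ft_force"],s["gripper_force"])
E
```

```text
8.8833 [0.47569594 0.28670871 0.06648965] 0.4733369768362326 [-0.18708157 -1.1256293   6.90415751] 30.026466250419617
```

View pics/w5.png

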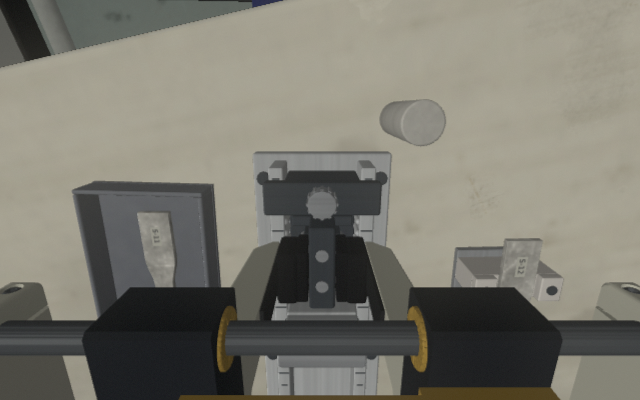

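The carriage has followed the fingers, with the same picture position (spine front at row ≈222). The stop face is at row ≈213, so a small gap remains. I'll creep on until it makes contact.

Request:
arm_command(
  commands=[0,0,0,0.001,0,0,-1,0,0,0,0.002,0,0,-1,0,0,0,0.003,0,0,-1,0,0,0,0.003,0,0,-1],
)

```text
clock: 9.27
ee_pos: [0.4727, 0.2866, 0.0665]
tcp_rot: [-0.035, 3.139, 0.001]
ft_force: [0.3, -1.1, 6.5]
gripper_width: 0.473
gripper_force: 30.0
```

Request:
arm_command(
  commands=[0,0,0,0.001,0,0,-1,0,0,0,0.001,0,0,-1,0,0,0,0.002,0,0,-1,0,0,0,0.002,0,0,-1],
)

```text
clock: 9.6
ee_pos: [0.4724, 0.2866, 0.0665]
tcp_rot: [-0.034, 3.137, 0.001]
ft_force: [5.4, -1.0, 2.4]
gripper_width: 0.472
gripper_force: 30.0
```

Request:
arm_command(
  commands=[0,0,0,0.001,0,0,-1,0,0,0,0.001,0,0,-1,0,0,0,0.001,0,0,0.1,0,0,0,0.001,0,0,0.5,0,0,0,0.001,0,0,1,0,0,0,0.001,0,0,1,0,0,0,0,0,0,1,0,0,0,-0.001,0,0,1,0,0,0,-0.001,0,0,1],
)

```text
clock: 10.35
ee_pos: [0.4704, 0.2864, 0.065]
tcp_rot: [0.034, -3.139, 0.001]
ft_force: [-0.5, 1.0, 0.1]
gripper_width: 0.925
gripper_force: 0.0
```

```bash
python3 - <<'E'
from h import *
s=sense();c=vision.calibration("wrist");im=vision.snapshot("wrist")
cv2.imwrite("pics/w6.png",im[:,:,::-1]);np.save("w6.npy",c,allow_pickle=True)
print(s["clock"],s["ee_pos"],s["gripper_width"],s["ft_force"],s["gripper_force"])
E
```

```text
10.35 [0.4704127  0.28635039 0.06504887] 0.9254897142805769 [-0.54207166  1.0459387   0.07102355] 0.0
```

View pics/w6.png

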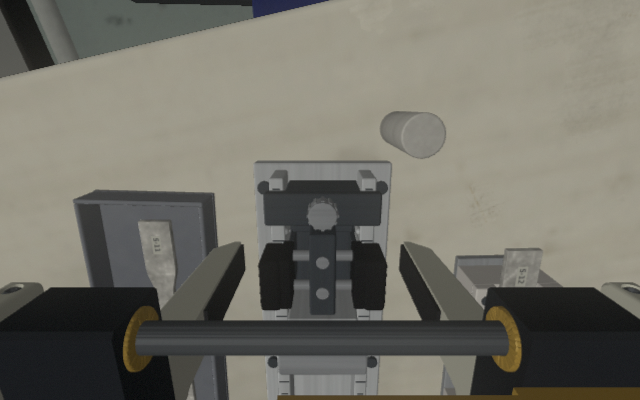

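The buttons are back out (outer edges at 260 and 386) and the spine sits up against the stop. Now for the new coupon.

Request:
arm_command(
  commands=[0,0,0,0,0,-0.03,1,0,0,0,0,0,-0.06,1,0,0,0,0,0,-0.1,0.5,0,0,-1.2,-0.02,0.03,-0.105,0,0,0,-1.2,-0.04,0.059,-0.105,0,0,0,-1.2,-0.06,0.088,-0.105,0,0,0,-1.2,-0.08,0.118,-0.105,0,0,0,-1.2,-0.08,0.118,-0.105,0,0,0,-1.2,-0.08,0.118,-0.105,0,0,0,-1.2,-0.08,0.118,-0.105,0],
)

```text
clock: 11.23
ee_pos: [0.5477, 0.4056, 0.1696]
tcp_rot: [0.068, -3.139, 0.002]
ft_force: [0.3, 1.0, 0.9]
gripper_width: 0.512
gripper_force: 0.0
```

```bash
python3 - <<'E'
from h import *
s=sense();c=vision.calibration("wrist");im=vision.snapshot("wrist")[:,:,::-1].copy()
cv2.imwrite("pics/w7.png",im);np.save("w7.npy",c,allow_pickle=True)
cv2.imwrite("pics/t7.png",vision.snapshot("top")[:,:,::-1])
print(s["clock"],s["ee_pos"],s["gripper_width"]);go(.548,.4058,.027+.006,182.4)
# predicted positions of carriage end & stop; intensity profile along the jig centre line
W=cv2.imread("pics/t7.png");t=vision.calibration("top")
print("top button mask")
g=W.max(2);m=(g<45).astype(np.uint8);m[:,:295]=0;m[:,350:]=0;m[:190]=0;m[280:]=0
n,l,st,ce=cv2.connectedComponentsWithStats(m)
for i in range(1,n):
    if st[i,4]>15: print("top dark",st[i],cast(t,[ce[i]],.062).round(4))
g=im.max(2);m=(g<45).astype(np.uint8)
n,l,st,ce=cv2.connectedComponentsWithStats(m)
for i in range(1,n):
    if 200<st[i,4]<4000: print("wrist dark",st[i],cast(c,[ce[i]],.055).round(4))
# near end of coupon, brightness between the lips
p=proj(c,[[.466,.403,.034],[.548,.4058,.034],[.63,.41,.034]]);print("expected coupon px",p.round(0))
E
```

```text
11.2333 [0.54765715 0.40562619 0.16961597] 0.511971952001481
turn [-0.04 -0.07  0.03] shift [-0.0003  0.0008  0.1376]
top button mask
top dark [307 238   7  13  49] [[0.4712 0.3104 0.062 ]]
wrist dark [ 175   75   42   65 1716] [[0.4736 0.3089 0.055 ]]
wrist dark [ 121   90   40   38 1231] [[0.476  0.2673 0.055 ]]
wrist dark [555 124  50  40 566] [[0.4842 0.6027 0.055 ]]
wrist dark [ 221  245   59   82 1008] [[0.6328 0.3575 0.055 ]]
wrist dark [366 250  57  76 778] [[0.6288 0.4633 0.055 ]]
expected coupon px [[322. 103.]
 [321. 201.]
 [322. 284.]]
```

Request:
arm_command(
  commands=[0,0,0,0,0,0.04,0,0,0,0,0,0,0.08,0,0,0,0,0,0,0.11,0,0,0,0,0,0,0.125,0,0,0,0,0,0,0.129,0,0,0,0,0,0,0.129,0,0,0,0,0,0,0.129,0,0,0,0,0,0,0.129,-1,0,0,0,0,0,0.129,-1,0,0,0,0,0,0.129,-1,0,0,0,0,0,0.129,-1,0,0,0,0,0,0.129,-1],
)

```text
clock: 12.33
ee_pos: [0.5489, 0.4063, 0.0423]
tcp_rot: [-0.067, 3.14, 0.001]
ft_force: [0.2, -1.4, -0.7]
gripper_width: 0.187
gripper_force: 0.0
```

Request:
arm_command(
  commands=[0,0,0,0,0,0,-1,0,0,0,0,0,0,-1,0,0,0,0,0,0,-1,0,0,0,0,0,0,-1],
)

```text
clock: 12.67
ee_pos: [0.5488, 0.4062, 0.0419]
tcp_rot: [-0.067, 3.141, 0.0]
ft_force: [-0.8, -0.0, 3.5]
gripper_width: 0.126
gripper_force: 30.0
```

Request:
arm_command(
  commands=[0,0,0,0,0,-0.01,-1,0,0,0,0,0,-0.03,-1,0,0,0,0,0,-0.06,-1,0,0,0,0,0,-0.1,-1,0,0,0,0,0,-0.128,-1,0,0,0,0,0,-0.128,-1,0,0,0,0,0,-0.128,-1],
)

```text
clock: 13.25
ee_pos: [0.5498, 0.4067, 0.1725]
tcp_rot: [-0.067, 3.136, 0.003]
ft_force: [0.7, -0.2, -1.7]
gripper_width: 0.125
gripper_force: 30.0
```

```bash
python3 - <<'E'
from h import *
s=sense();print(s["clock"],s["ee_pos"],s["gripper_width"])
c=np.load("w7.npy",allow_pickle=True).item();im=cv2.imread("pics/w7.png");W=cv2.imread("pics/t7.png");t=vision.calibration("top")
xs=np.arange(.48,.66,.003)
def prof(I,c,off):
    v=[]
    for x in xs:
        q=[proj(c,[[x,.2875+(x-.54)*.0225+o,.074]])[0] for o in np.linspace(off-.004,off+.004,5)]
        v.append(np.mean([cv2.getRectSubPix(cv2.cvtColor(I,cv2.COLOR_BGR2GRAY),(1,1),tuple(map(float,p)))[0,0] for p in q]))
    return np.round(v).astype(int)
a=prof(W,t,0.);b=prof(W,t,-.012);d=prof(im,c,0.)
for r in zip((xs*1000).round().astype(int),a,b,d): print(*r,end=" | ")
E
```

```text
13.25 [0.5497893  0.40667689 0.17245051] 0.12489430944898408
480 108 114 53 | 483 98 119 73 | 486 89 121 35 | 489 85 120 102 | 492 84 121 110 | 495 85 121 108 | 498 93 123 106 | 501 103 128 134 | 504 113 129 94 | 507 119 140 103 | 510 121 154 110 | 513 120 161 110 | 516 120 161 105 | 519 121 147 94 | 522 124 184 133 | 525 131 223 116 | 528 147 230 111 | 531 162 232 99 | 534 179 231 110 | 537 194 232 110 | 540 208 233 98 | 543 222 232 110 | 546 230 232 109 | 549 231 232 95 | 552 231 232 109 | 555 230 232 109 | 558 230 232 106 | 561 230 232 109 | 564 230 231 109 | 567 230 231 106 | 570 230 231 108 | 573 230 231 103 | 576 230 230 107 | 579 230 230 107 | 582 229 231 94 | 585 229 231 109 | 588 229 230 112 | 591 230 231 96 | 594 206 213 95 | 597 136 147 109 | 600 135 136 83 | 603 168 147 134 | 606 202 196 104 | 609 195 214 86 | 612 152 155 97 | 615 168 169 29 | 618 184 183 28 | 621 188 185 27 | 624 177 175 26 | 627 163 158 25 | 630 217 196 25 | 633 228 227 24 | 636 217 222 23 | 639 229 227 22 | 642 231 228 22 | 645 230 228 22 | 648 230 228 21 | 651 230 229 21 | 654 229 228 21 | 657 230 227 25 | 660 229 229 28 |
```

```bash
python3 -c "
from h import *
go(.5676,.2886,.17,181.3)"
```

```text
turn [0.12 0.25 1.15] shift [-0.0127 -0.1187  0.0023]
```

Request:
arm_command(
  commands=[0,0,1.2,-0.0,-0.03,0,-1,0,0,1.2,-0.005,-0.06,0,-1,0,0,1.2,-0.01,-0.09,0,-1,0,0,1.2,-0.0135,-0.11,0,-1,0,0,1.2,-0.0135,-0.118,0,-1,0,0,1.2,-0.0135,-0.118,0,-1,0,0,1.2,-0.0135,-0.118,0,-1,0,0,1.2,-0.0135,-0.118,0,-1],
)

```text
clock: 13.92
ee_pos: [0.5667, 0.2899, 0.169]
tcp_rot: [0.035, -3.14, -0.001]
ft_force: [0.5, 0.9, 0.9]
gripper_width: 0.128
gripper_force: 30.0
```

```bash
python3 -c "
from h import *
s=sense();print(s['ee_pos'],s['gripper_width'])
go(.5676,.2886,.0865,181.3)"
```

```text
[0.56667128 0.28991961 0.16903799] 0.1283776832228676
turn [ 0.02 -0.06 -0.01] shift [-0.001  -0.0014  0.0825]
```

Request:
arm_command(
  commands=[0,0,0,-0.001,-0.001,0.03,-1,0,0,0,-0.001,-0.001,0.055,-1,0,0,0,-0.001,-0.001,0.07,-1,0,0,0,-0.001,-0.001,0.078,-1,0,0,0,-0.001,-0.001,0.081,-1,0,0,0,-0.001,-0.001,0.082,-1,0,0,0,-0.001,-0.001,0.082,-1,0,0,0,-0.001,-0.001,0.082,-1],
)

```text
clock: 14.58
ee_pos: [0.5691, 0.2884, 0.0889]
tcp_rot: [-0.035, 3.139, 0.001]
ft_force: [0.4, -0.5, -0.4]
gripper_width: 0.128
gripper_force: 30.0
```

```bash
python3 -c "
from h import *
s=sense();print(s['ee_pos'],s['ft_force'])
go(.5676,.2886,.0859,181.3)"
```

```text
[0.56905696 0.28839989 0.08892692] [ 0.37260999 -0.51480427 -0.35640625]
turn [ 0.04  0.12 -0.03] shift [0.0015 0.0002 0.003 ]
```

Request:
arm_command(
  commands=[0,0,0,0.0005,0,0,-1,0,0,0,0.0005,0,0,-1,0,0,0,0.0005,0,0,-1,0,0,0,0.0005,0,0,-1],
)

```text
clock: 14.92
ee_pos: [0.568, 0.2878, 0.0881]
tcp_rot: [-0.034, 3.141, 0.0]
ft_force: [-0.8, 0.1, -0.2]
gripper_width: 0.125
gripper_force: 30.0
```

```bash
python3 -c "
from h import *
s=sense();print(s['ee_pos'],s['ft_force'])
go(.5676,.2886,.0859,181.3)"
```

```text
[0.56800171 0.28779561 0.0881038 ] [-0.77623791  0.14123946 -0.17201183]
turn [ 0.01  0.04 -0.06] shift [0.0004 0.0008 0.0022]
```

Request:
arm_command(
  commands=[0,0,0,0.0003,0.0008,0.001,-1,0,0,0,0.0003,0.0008,0.002,-1,0,0,0,0.0003,0.0008,0.002,-1,0,0,0,0.0003,0.0008,0.002,-1],
)

```text
clock: 15.25
ee_pos: [0.5676, 0.2887, 0.0859]
tcp_rot: [-0.034, 3.141, 0.0]
ft_force: [-0.4, -0.5, 1.9]
gripper_width: 0.125
gripper_force: 30.0
```

Request:
arm_command(
  commands=[0,0,0,0,0,0.0005,-1,0,0,0,0,0,0.0005,-1,0,0,0,0,0,0.0005,-0.6,0,0,0,0,0,0.0005,-0.3,0,0,0,0,0,0.0005,0,0,0,0,0,0,0.0005,0,0,0,0,0,0,0.0005,0,0,0,0,0,0,-0.03,0,0,0,0,0,0,-0.06,0,0,0,0,0,0,-0.09,0,0,0,0,0,0,-0.115,0,0,0,0,0,0,-0.115,0],
)

```text
clock: 16.25
ee_pos: [0.5703, 0.2896, 0.2071]
tcp_rot: [-0.034, 3.131, 0.005]
ft_force: [0.1, 0.8, 1.1]
gripper_width: 0.501
gripper_force: 0.0
```

Request:
arm_command(
  commands=[0,0,0,0,0,0,0,0,0,0,0,0,0,0,0,0,0,0,0,0,0],
)

```text
clock: 16.5
ee_pos: [0.5666, 0.2883, 0.1989]
tcp_rot: [0.034, -3.138, 0.001]
ft_force: [-0.6, 0.7, 0.1]
gripper_width: 0.497
gripper_force: 0.0
```

```bash
python3 - <<'E'
from h import *
s=sense();c=vision.calibration("wrist");im=vision.snapshot("wrist")[:,:,::-1].copy()
cv2.imwrite("pics/w8.png",im);np.save("w8.npy",c,allow_pickle=True)
print(s["clock"],s["ee_pos"],s["gripper_width"],s["ft_force"])
cv2.imwrite("pics/w8c.png",cv2.resize(im[20:330,190:450],None,fx=1.9,fy=1.9,interpolation=cv2.INTER_CUBIC))
E
```

```text
16.5 [0.56656064 0.28830153 0.19886616] 0.4970969380893575 [-0.56138149  0.65194395  0.09716233]
```

View pics/w8c.png

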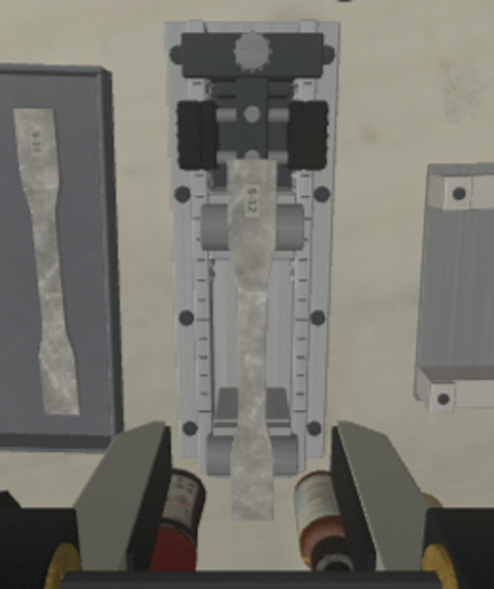

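The new coupon lies across both rollers (crop rows 158–519), with the rollers at rows 205–250 and 434–475. The bottles stand untouched. I'll check the centring and the home position in numbers.

```bash
python3 - <<'E'
from h import *
c=np.load("w8.npy",allow_pickle=True).item()
def P(n,pts,z):
    w=cast(c,np.array(pts)/1.9+[189.75,19.75],z);print(n,(w[:,:2]*1000).round(1).tolist(),(w.mean(0)*1000).round(1));return w
w=P("coupon",[(252,158),(252.5,519)],.078);d=w[1]-w[0];print(np.linalg.norm(d),np.degrees(np.arctan2(d[1],d[0])))
P("slid roller near/far edge",[(252,205),(252,250)],.064)
P("fixed",[(252,434),(252,475)],.064)
P("roller ends s",[(201,227),(304,227)],.066);P("roller ends f",[(206,455),(298,455)],.066)
P("stop face top",[(182,78),(323,78)],.043);P("buttons",[(177,101),(177,169),(328,101),(328,168)],.062)
P("plate screws x L/R",[(183,194),(190,428),(322,194),(314,428)],.010)
im=cv2.imread("pics/w8.png");print("profile down spine side (col 310..)",[ (r,int(im[r,308:316].max(1).mean()) ,int(im[r,335:341].max(1).mean())) for r in range(54,76)])
E
```

```text
coupon [[484.6, 287.9], [649.0, 291.8]] [566.8 289.8  78. ]
0.16444088458615302 1.3470870437013045
slid roller near/far edge [[504.0, 288.4], [523.3, 288.8]] [513.6 288.6  64. ]
fixed [[611.3, 290.7], [633.3, 291.2]] [622.3 291.   64. ]
roller ends s [[513.6, 266.6], [512.6, 310.9]] [513.1 288.8  66. ]
roller ends f [[621.9, 268.8], [621.0, 313.1]] [621.5 290.9  66. ]
stop face top [[452.0, 256.7], [450.6, 318.2]] [451.3 287.4  43. ]
buttons [[462.8, 256.5], [489.8, 256.1], [461.5, 318.8], [488.1, 320.3]] [475.5 287.9  62. ]
plate screws x L/R [[503.3, 253.1], [633.4, 255.8], [501.7, 324.2], [631.9, 326.7]] [567.6 290.   10. ]
profile down spine side (col 310..) [(54, 65, 63), (55, 64, 62), (56, 63, 62), (57, 63, 62), (58, 64, 63), (59, 58, 57), (60, 48, 47), (61, 47, 44), (62, 47, 42), (63, 59, 58), (64, 63, 65), (65, 65, 65), (66, 64, 66), (67, 64, 64), (68, 63, 62), (69, 59, 58), (70, 50, 47), (71, 49, 44), (72, 61, 59), (73, 63, 63), (74, 63, 63), (75, 63, 63)]
```

```bash
python3 -c "
from plant import ticket
print(ticket.close_job())"
```

```text
the job is handed in; nothing more can be done
None
```

The changeover is done and handed in: the tested coupon lies flat in the tray, the support is locked against the stop (measured gap about 0), and the new coupon lies across both rollers, within about 1 mm of midway and 0.3° of square; the bottles looked undisturbed, and nothing was moved near the weight or spare roller.

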